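Feed a template blank under the drag spring

TASK

Using only the fingertips from above, press down hard on the black rubber sheet at the rear of the dark plywood board and, keeping the pressure on, slide the board along its channel so that its nose passes under the sprung steel leaf and comes fully home against the red end stop. Then lift the fingers off and leave the board lying flat under the spring; do not grip or lift it, and leave everything else on the bench alone.

Things in the scene. Friction and masses are not known exactly. Their poses are not given: they have to be found in the camera images.
- jig: Jig fixed to the bench: plywood base 345 x 190 x 15 mm, slick white bed 84 mm wide (18 mm above bench) between wooden fences 16 mm thick (tops at 32 mm). Origin: bench level, on the channel's centre line. Its x axis = slide direction, within 30 deg of robot +y (left): dark rear wall face at x = -200 mm, red stop face at +110 mm, both walls rising to 41 mm. z up. Moves between runs.
- board: Dark film-faced plywood board with white edges, 190 (along channel) x 80 x 18 mm, 0.15 to 0.3 kg, loose on the white bed, 2 mm from each fence, 0 to 10 mm ahead of the rear wall (no room for a finger behind). Origin: centre of its underside; x along its length to its nose, z up. About 110 mm of travel to the stop. Slides easily on the bed (friction about 0.1).
- grip_sheet (a point): Centre of the upper face of the black rubber grip sheet (64 along the board x 56 mm, 1.5 mm thick) glued on near the board's rear end: 37.5 mm above the bench, 40 mm ahead of the board's rear edge. Rubber on fingertips has friction about 1.0 (0.8 to 1.2 from run to run); the bare film around it is slippery (0.15).
- board_nose (a point): Middle of the lower edge of the board's nose (leading end), 95 mm from the board's centre. At home it meets point stop.
- stop (a point): Point on the face of the red end stop, on the centre line, at bed height (18 mm).
- leaf (a joint): Drag spring: steel leaf 60 mm long, 44 mm wide, sloping down from a hinge under the bridge towards the stop. Value: angle lifted, rad; 0 at rest, about 0.15 on top of the board, then bearing down with about 7 N. The board meets it after about 60 mm of travel; entering takes 4 to 6 N along the channel, then some 3 N, so press on the rubber with 12 to 20 N or the fingertips slip.
- leaf_tip (a point): Underside of the leaf's brass-rounded free end, on the centre line; at rest 75 mm past the jig's origin along its x and about 10 mm above the bed.
- bridge (a point): Middle of the top of the yellow bridge that spans the channel and carries the spring: bar 26 mm along the channel, 140 mm across, from 61 to 73 mm above the bench (screw heads to 77 mm); this point lies 20 mm past the jig's origin along its x.
- setup_block: Bystander, leave alone: bright brass setup block, 22 x 22 x 34 mm, standing on end on the jig's base outside the wooden fence on the jig's -y side; origin under its centre.
- chisel: Bystander, leave alone: bench chisel lying flat, yellow handle, 220 mm long, 26 mm high; origin at its underside.
- glue_bottle: Bystander, leave alone: white glue bottle with orange cap, 60 mm diameter, 170 mm tall, upright; origin at its underside.
- tape_roll: Bystander, leave alone: blue tape roll lying flat, 90 mm diameter, 25 mm high; origin at its underside.
- mug: Bystander, leave alone: white mug, 80 mm diameter, 90 mm tall, upright; origin at its underside.
- offcut: Bystander, leave alone: plywood offcut 110 x 60 x 18 mm lying flat; origin at its underside.
Mind the look-alikes: they are no part of the job. What is meant by the board is not blue or pink, and is the larger of those in its own colour.

How it is judged:
By the outcome, as a careful person would: the job done as asked, in the order asked, and still so for the second after the job is handed in, with the robot touching nothing.
It also fails if it takes over 48 s, if anything falls off the work surface, if the arm or the gripper's body presses on something with over 40 N, if the wrist force passes 120 N, or if a joint passes its speed limit or range.

ROBOT

A 6-joint arm with a two-finger parallel gripper is mounted at the origin on the work surface. World frame = base frame: x ahead of the robot, y to its left, z up, the work surface at z = 0. Lengths are in m, angles in rad, forces in N, time in s.
With the tool pointing down it reaches from about 0.275 to 0.75 m from the base axis. Payload 10.2 kg.
Tool frame: the origin (TCP) lies between the finger pads; the fingertips stand 8 mm ahead of it and the grasp point (between the pads) lies 11 mm behind it; z points along the fingers, y is the line along which they close (so a half turn about z gives the same grasp; the last joint's range is limited). The gripper opens to 88 mm and grips with 3 to 60 N. Pads are 18 mm wide; open, the fingers measure 123 mm over their backs; the gripper's body (75 mm by 187 mm) begins 45 mm behind the grasp point.
Start: joints at [1.109, 0.313, 1.498, -0, 1.331, -0.223], TCP at [0.124, 0.51, 0.247] pointing down, gripper open.
Joint ranges: [-2.94, 2.94], [-0.97, 2.17], [0.19, 2.56], [-1.23, 4.37], [0.02, 3.11], [-2.88, 2.88]. Speed limits (rad/s): [2.39, 2.39, 3.01, 3.14, 3.14, 3.14].

INTERFACE

Orientations are given as a unit quaternion [w, x, y, z].
In Python, from cell import bot gives the robot as it stands. Calls block until the motion is done:
- bot.move_pose(position, orientation): joint-space move of the TCP to a pose.
- bot.servo_line(position, max_speed=0.15, orientation=None): straight line of the TCP; orientation=None keeps the orientation; max_speed is the mean speed in m/s.
- bot.set_joints(angles): joint-space move.
- bot.move_gripper(opening, strength=None): finger opening in m; strength is the grip in N (None keeps the last); returns when the fingers have stopped.
- bot.hold(seconds).
- bot.inverse_kinematics(position, orientation): joint angles nearest the present ones, or None.
- bot.read_camera(name): name is "scene" or "top"; returns the picture (400x640x3 uint8, blue, green, red); there is no depth.
- bot.calibration(name): a dict with "fx", "fy", "cx", "cy" (pixels), "dist_coeffs" ([k1, k2, p1, p2, k3] as OpenCV has them; the pictures are not rectified), "R" (3x3) and "t" (3): a world point X has camera coordinates R X + t. Camera axes: x right, y down, z forward; pixel columns grow to the right and rows downward; lengths in m; the calibration is good to about 2 mm. A picture is of the moment at which its call begins. calibration takes no time and is no camera call.
A pose or a line that the arm cannot do raises bot.MotionError and nothing moves.
- bot.finish_job(): hands the job in; it is judged then, once.
Trained networks look in the newest picture that a camera, given by its name, has taken for a name from the list of things; names that differ only in an ending like _2 or _b are one class to them, and where a whole thing is asked for, a point or a joint stands for the part that bears it (a point fixed in the world has none). Each returns a list of dicts, best first, with "score" (0 to 1); they miss things now and then, are a little off and sometimes report something else, mostly with a low value. They report only what shows in the picture. A call takes as long as a camera call. They do not tell look-alikes from the thing itself.
- bot.recognise(camera, target): "centre" ([x, y, z] in m, in world coordinates, good to about 4 mm: the middle of the surface that is visible of it).
- bot.outline_of(camera, target): "region" (400x640 bool, what is visible of it).
- bot.spot_point(camera, target): "centre" ([x, y, z] in m, in world coordinates, good to about 4 mm: a listed point, or the origin of a listed thing).
Readings, each from a call of its own:
- bot.current_t(): time.
- bot.current_q(): joint angles.
- bot.current_qvel(): joint speeds.
- bot.current_tau(): joint torques, N m.
- bot.current_eef_pos(): TCP position.
- bot.current_ee_rot(): TCP orientation.
- bot.current_force(): force on the tool from outside, world axes, zero at the start.
- bot.current_moment(): the same for the moment, N m.
- bot.current_width(): finger opening in m.
- bot.current_finger_force(): force on a finger pad.
Only numpy, scipy, OpenCV 4.12 (cv2) and the standard library are available. Lean on these libraries where they do the work, as an engineer would, in place of code of your own. Each camera call takes 0.05 s, during which the arm holds its last target. There are 200 camera calls.

## Working session

There is one attempt and no reset: what is moved stays moved. The work goes in short steps, each a Python script; the robot and the scene stay as the last script left them, time stands still between calls to the robot, and variables do not carry over. Pictures are saved under pics/ and viewed, at most 10 in all, crops included, and the job is handed in when it is done.

```bash
mkdir -p pics
python3 - <<'E'
from cell import bot
import cv2
for c in("scene","top"):
    im=bot.read_camera(c); cv2.imwrite(f"pics/{c}0.png",im)
    for n in("grip_sheet","board_nose","stop","bridge","leaf_tip","board","jig","setup_block"):
        print(c,n,[(round(d["score"],2),[round(float(v),3) for v in d["centre"]]) for d in bot.spot_point(c,n)][:4])
print(bot.current_t(),bot.current_ee_rot(),bot.current_force())
E
```

```text
scene grip_sheet [(0.94, [0.501, -0.017, 0.04]), (0.76, [0.488, -0.163, 0.014]), (0.72, [0.677, 0.054, 0.015]), (0.69, [0.52, 0.25, 0.017])]
scene board_nose [(0.83, [0.446, -0.264, -0.002]), (0.77, [0.512, 0.133, 0.018]), (0.73, [0.783, 0.027, -0.001]), (0.55, [0.353, 0.295, -0.003])]
scene stop [(0.77, [0.516, 0.251, 0.018])]
scene bridge [(0.89, [0.511, 0.161, 0.071])]
scene leaf_tip [(0.72, [0.512, 0.21, 0.028]), (0.2, [0.513, 0.25, 0.015])]
scene board [(0.93, [0.503, 0.039, 0.019]), (0.83, [0.471, -0.201, 0.001]), (0.79, [0.255, 0.295, -0.002]), (0.73, [0.716, 0.052, 0.002])]
scene jig [(0.73, [0.505, 0.137, 0.001])]
scene setup_block [(0.68, [0.58, 0.018, 0.015])]
top grip_sheet [(0.97, [0.68, 0.049, 0.009]), (0.9, [0.487, -0.165, 0.014]), (0.76, [0.198, 0.294, 0.021]), (0.62, [0.494, -0.014, 0.038])]
top board_nose [(0.85, [0.354, 0.294, -0.001]), (0.66, [0.513, 0.135, 0.019]), (0.6, [0.441, -0.268, -0.002]), (0.58, [0.782, 0.029, 0.004])]
top stop []
top bridge [(0.76, [0.509, 0.16, 0.072]), (0.46, [0.509, 0.136, 0.02])]
top leaf_tip []
top board [(0.89, [0.258, 0.293, -0.003]), (0.82, [0.481, -0.2, -0.0]), (0.61, [0.506, 0.041, 0.021]), (0.59, [0.716, 0.047, -0.001])]
top jig [(0.68, [0.513, 0.14, -0.001]), (0.29, [0.512, 0.138, 0.019])]
top setup_block [(0.58, [0.578, 0.019, 0.013])]
0.9 [-1.39674154e-05  1.19111171e-01  9.92880923e-01 -2.24696983e-05] [-0.02142916 -0.36457281 -0.25935251]
```

View pics/top0.png

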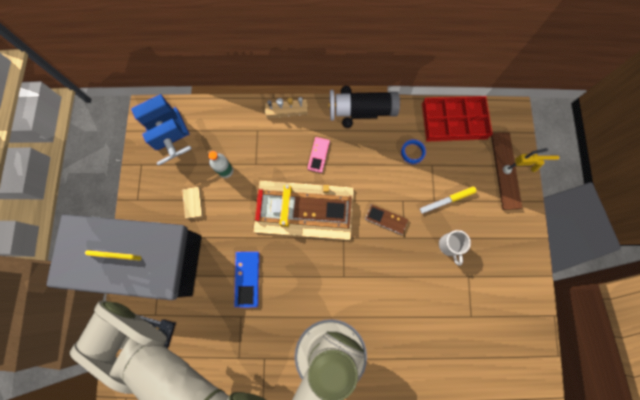

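View pics/scene0.png

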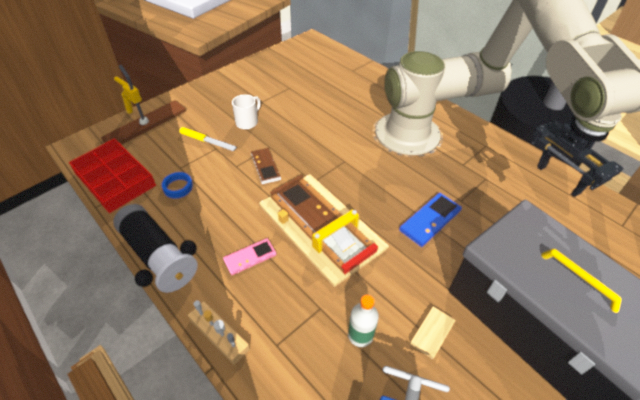

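The top view shows four boards with black patches: brown in the jig (325,210), a small brown one (387,219), blue (247,278) and pink (319,154). The one meant is the brown board in the jig, since it is neither blue nor pink and is larger than the other brown one. I'll confirm that in one crop.

```bash
cat > h.py <<'E'
from cell import bot
import numpy as np
from scipy.spatial.transform import Rotation as Ro
# fit from the two cameras: jig x (slide) positions vs world xy
s=np.array([-.155,-.155,-.006,-.006,.110,.020,.020,.075]); 
P=np.array([[.501,-.017],[.494,-.014],[.512,.133],[.513,.135],[.516,.251],[.511,.161],[.509,.160],[.512,.210]])
yaw=np.arctan2(np.polyfit(P[:,1],P[:,0],1)[0]*-1,1)+np.pi/2
u=np.array([np.cos(yaw),np.sin(yaw)]); o=P.mean(0)-u*s.mean()
sheet=(P[0]+P[1])/2; sheet=o+u*((sheet-o)@u)   # onto centre line
E
python3 - <<'E'
from h import *
import cv2
im=cv2.imread("pics/top0.png"); cv2.imwrite("pics/crop.png",cv2.resize(im[165:255,230:430],None,fx=4,fy=4,interpolation=2))
print(np.degrees(yaw),o,sheet,(sheet-o)@u)
for k in(0,1):
    y=np.array([u[1],-u[0],0])*(1 if k else -1); z=np.array([0,0,-1]); x=np.cross(y,z)
    q=Ro.from_matrix(np.c_[x,y,z]).as_quat(scalar_first=True)
    print(k,q,bot.inverse_kinematics([*sheet,.1],q),bot.inverse_kinematics([*(sheet+u*.115),.04],q))
E
```

```text
86.05029928322467 [0.50933518 0.1394712 ] [ 0.49862985 -0.01557801] -0.15541834586220166
0 [ 0.         -0.68231932  0.73105427  0.        ] None None
1 [0.         0.73105427 0.68231932 0.        ] [-2.66521881e-01  4.28717235e-01  1.75512903e+00 -4.44089210e-16
  9.57746384e-01 -1.97586599e-01] [-3.39781830e-02  5.57797426e-01  1.74172808e+00 -4.44089210e-16
  8.42067152e-01  3.49570990e-02]
```

View pics/crop.png

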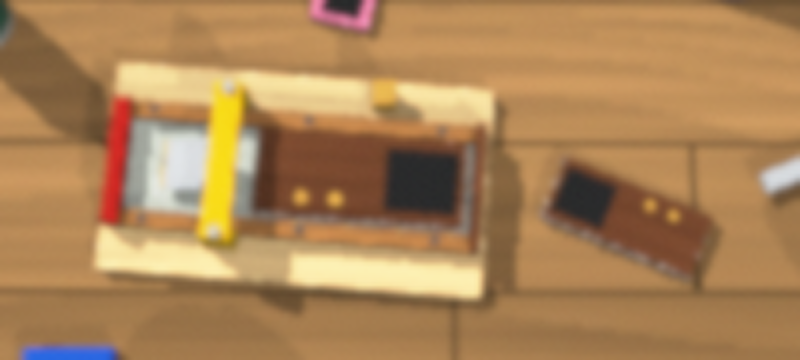

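The crop confirms it: the large brown board lies in the jig, its rubber sheet at top-view pixel (336,210) and its nose at about (296,207) near the bridge. The small brown one on the right is the look-alike. Next I check the sheet by projection, then approach.

```bash
cat >> h.py <<'E'
y=np.array([u[1],-u[0],0]); z=np.array([0,0,-1.]); q=Ro.from_matrix(np.c_[np.cross(y,z),y,z]).as_quat(scalar_first=True)
E
python3 - <<'E'
from h import *
import cv2
c=bot.calibration("top"); K=np.array([[c["fx"],0,c["cx"]],[0,c["fy"],c["cy"]],[0,0,1]]); R=np.array(c["R"]);t=np.array(c["t"])
D=np.array(c["dist_coeffs"])
g=cv2.cvtColor(cv2.imread("pics/top0.png"),6); m=np.zeros_like(g); m[198:222,322:350]=1
n,_,st,ce=cv2.connectedComponentsWithStats(((g<45)&(m>0)).astype(np.uint8))
i=1+st[1:,4].argmax(); px=ce[i]
r=R.T@np.append(cv2.undistortPoints(px.reshape(1,1,2),K,D).ravel(),1); C=-R.T@t
W=C+r*(.0375-C[2])/r[2]; print(px,st[i],W,sheet)
bot.move_gripper(0.0)
bot.move_pose([*sheet,.2],q); print(bot.current_t(),bot.current_force())
bot.servo_line([*sheet,.075],.12); bot.hold(.3)
print(bot.current_t(),bot.current_force(),bot.current_eef_pos(),bot.current_width())
cv2.imwrite("pics/s1.png",cv2.resize(bot.read_camera("scene")[100:300,200:450],None,fx=3,fy=3,interpolation=2))
E
```

```text
[335.03409091 210.09090909] [328 204  15  13 176] [ 0.49740955 -0.01610378  0.0375    ] [ 0.49862985 -0.01557801]
4.5083 [ 0.36357644 -0.58823652 -1.09414682]
6.0 [ 0.77433449 -0.44807532  0.19085074] [ 0.49874865 -0.01561291  0.07527666] 0.00029422529444214467
```

View pics/s1.png

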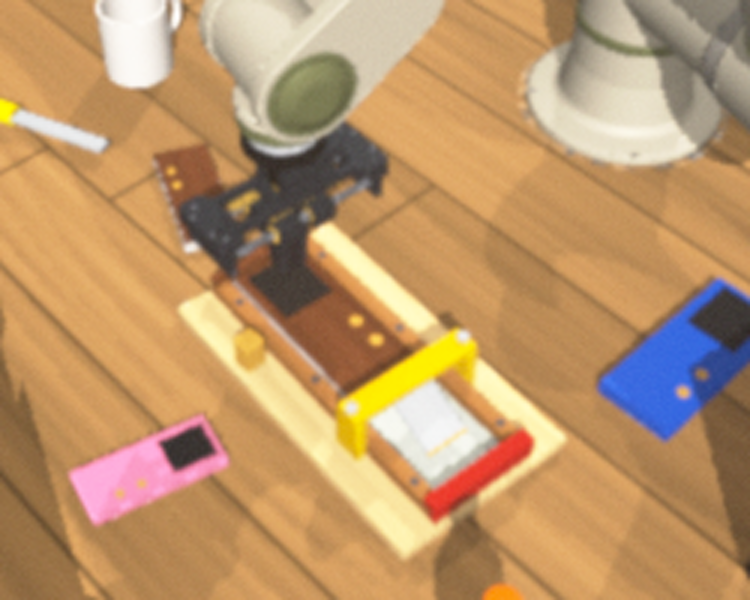

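The fingers hang over the rubber sheet (crop pixel 290,285), with nothing in the way. Now I press.

Run:
```python
from h import *
f0=np.array(bot.current_force())
bot.servo_line([*sheet,.049],.05)
zc=.049
while zc>.038:
    zc-=.0007; bot.servo_line([*sheet,zc],.02); f=np.array(bot.current_force())-f0
    if f[2]>.8: print(round(zc,4),f.round(2),np.round(bot.current_eef_pos(),4))
    if f[2]>15: break
bot.hold(.2); print(zc,(np.array(bot.current_force())-f0).round(2),bot.current_eef_pos(),bot.current_t())
np.save("st.npy",[zc,*f0])
```

```text
0.0455 [-1.78  0.79  5.33] [ 0.4988 -0.0156  0.0459]
0.0448 [-2.94  1.32 13.25] [ 0.499  -0.0156  0.0459]
0.0441 [-5.26  0.98 20.09] [ 0.4992 -0.0157  0.0459]
0.04410000000000001 [-5.46  2.05 20.44] [ 0.49921161 -0.0156832   0.04585268] 8.6667
```

Run:
```python
from h import *
st=np.load("st.npy"); zc=st[0]+.0003; f0=st[1:]; n=np.array([u[1],-u[0]]); d=0; lat=0; log=[]
while d<.125:
    d+=.003 if d<.1 else .0015
    bot.servo_line([*(sheet+u*d+n*lat),zc],.03)
    f=np.array(bot.current_force())-f0; p=np.array(bot.current_eef_pos())
    fu=f[:2]@u; fn=f[:2]@n
    zc+=np.clip((f[2]-17)/10000*.5,-.0005,.0005); lat+=np.clip(fn/10000*.3,-.0003,.0003)
    print(round(d*1e3,1),"act",round((p[:2]-sheet)@u*1e3,1),"fu",round(fu,1),"fn",round(fn,1),"fz",round(f[2],1),"lat",round(lat*1e3,1))
    if f[2]<8 or f[2]>26 or (d>.1 and fu<-9.5): break
print(bot.current_t()); np.save("st2.npy",[d,lat,zc])
```

```text
3.0 act 2.8 fu 0.7 fn -2.3 fz 14.5 lat -0.1
6.0 act 5.6 fu -1.5 fn -2.6 fz 15.5 lat -0.1
9.0 act 8.5 fu -2.4 fn -2.2 fz 16.5 lat -0.2
12.0 act 11.5 fu -1.7 fn -0.3 fz 15.6 lat -0.2
15.0 act 14.4 fu -1.9 fn -1.0 fz 16.4 lat -0.3
18.0 act 17.4 fu -2.1 fn -1.5 fz 16.6 lat -0.3
21.0 act 20.4 fu -2.7 fn -2.2 fz 17.1 lat -0.4
24.0 act 23.5 fu -2.2 fn -1.6 fz 15.9 lat -0.4
27.0 act 26.5 fu -2.2 fn -1.2 fz 16.8 lat -0.4
30.0 act 29.5 fu -0.8 fn -0.8 fz 16.3 lat -0.5
33.0 act 32.5 fu -1.0 fn -0.5 fz 16.4 lat -0.5
36.0 act 35.5 fu -2.0 fn -0.7 fz 16.7 lat -0.5
39.0 act 38.5 fu -1.9 fn -0.9 fz 16.0 lat -0.5
42.0 act 41.5 fu -1.9 fn -1.0 fz 16.8 lat -0.6
45.0 act 44.5 fu -1.9 fn -0.7 fz 17.0 lat -0.6
48.0 act 47.5 fu -1.5 fn -0.6 fz 16.4 lat -0.6
51.0 act 50.6 fu -1.5 fn -0.8 fz 17.1 lat -0.6
54.0 act 53.6 fu -2.2 fn 0.0 fz 16.3 lat -0.6
57.0 act 56.5 fu -2.1 fn 0.3 fz 17.5 lat -0.6
60.0 act 59.6 fu -2.0 fn -0.8 fz 16.2 lat -0.6
63.0 act 62.4 fu -2.4 fn 0.0 fz 17.8 lat -0.6
66.0 act 65.3 fu -4.1 fn 0.7 fz 16.7 lat -0.6
69.0 act 68.2 fu -4.6 fn -0.4 fz 17.1 lat -0.6
72.0 act 71.2 fu -3.9 fn -0.2 
[... 322 characters left out ...]
.5 fz 16.6 lat -0.6
96.0 act 95.5 fu -3.4 fn 0.2 fz 16.9 lat -0.6
99.0 act 98.5 fu -3.7 fn 0.8 fz 17.3 lat -0.5
102.0 act 101.5 fu -4.1 fn 0.9 fz 16.6 lat -0.5
103.5 act 102.9 fu -4.0 fn -0.9 fz 16.7 lat -0.5
105.0 act 104.4 fu -4.9 fn 0.5 fz 17.0 lat -0.5
106.5 act 105.9 fu -4.0 fn -0.4 fz 17.0 lat -0.5
108.0 act 107.4 fu -3.7 fn 0.1 fz 17.1 lat -0.5
109.5 act 108.9 fu -4.0 fn -0.2 fz 17.8 lat -0.5
111.0 act 110.4 fu -3.8 fn 0.4 fz 17.9 lat -0.5
112.5 act 112.0 fu -3.9 fn 0.6 fz 16.5 lat -0.5
114.0 act 113.4 fu -4.0 fn 0.2 fz 17.1 lat -0.5
115.5 act 115.0 fu -4.6 fn 0.1 fz 16.6 lat -0.5
117.0 act 116.3 fu -5.5 fn -0.5 fz 17.6 lat -0.5
118.5 act 116.9 fu -12.0 fn 0.4 fz 17.1 lat -0.5
19.9167
```

The force along the channel jumped to 12 N after about 116 mm without slipping, so the nose is on the stop. Lift and check.

Run:
```python
from h import *
import cv2
d,lat,zc=np.load("st2.npy"); n=np.array([u[1],-u[0]]); b=sheet+u*d+n*lat
bot.hold(.3)
bot.servo_line([*b,zc+.01],.03); bot.servo_line([*b,.13],.1)
bot.servo_line([*(b-u*.15),.2],.15)
cv2.imwrite("pics/s2.png",cv2.resize(bot.read_camera("scene")[150:300,220:420],None,fx=4,fy=4,interpolation=2))
for k in("board_nose","stop","grip_sheet","board"):
    print(k,[(round(e["score"],2),np.round(e["centre"],3)) for e in bot.spot_point("scene",k)][:4])
print(bot.current_t(),bot.current_force(),"expected sheet",sheet+u*.1165)
```

```text
board_nose [(0.97, array([ 0.445, -0.267, -0.002])), (0.93, array([0.515, 0.248, 0.019])), (0.62, array([0.784, 0.031, 0.001])), (0.58, array([ 0.351,  0.297, -0.   ]))]
stop [(0.83, array([0.516, 0.25 , 0.018]))]
grip_sheet [(0.92, array([0.509, 0.095, 0.039])), (0.83, array([0.677, 0.053, 0.015])), (0.66, array([0.2  , 0.296, 0.024])), (0.3, array([0.515, 0.213, 0.033]))]
board [(0.97, array([0.259, 0.297, 0.001])), (0.8, array([0.714, 0.047, 0.003])), (0.68, array([0.522, 0.25 , 0.014])), (0.64, array([ 0.47 , -0.201, -0.002]))]
23.1167 [-0.33691196 -0.59910088  0.60269328] expected sheet [0.50665446 0.10064529]
```

View pics/s2.png

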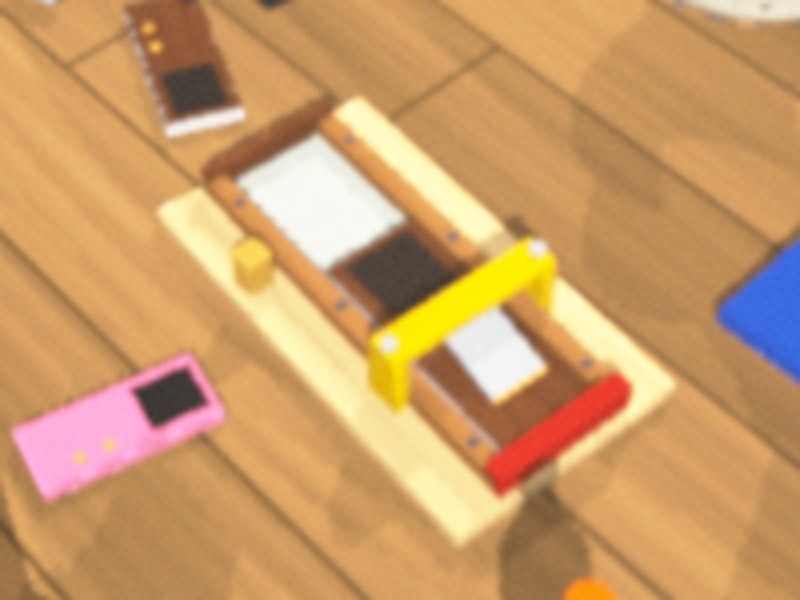

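The picture shows the board under the leaf (leaf tip at 520,390), its nose against the red stop (560,430) with no bed showing between. The brass block (253,265) is where it was, and the arm is clear.

```bash
python3 -c "
from cell import bot
print(bot.finish_job())"
```

```text
the job is handed in; nothing more can be done
None
```

The job is handed in: the board lies flat under the spring with its nose home against the red stop. The force along the channel jumped to 12 N at about 116 mm, with about 17 N of pressure held and no slip. The fingers are off, nothing else on the bench was touched, and it took about 23 s of the 48 s allowed.

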